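# Fit the keeper on a spring-loaded punch with the locking clamp

### The arm

A 6-joint arm with a two-finger parallel gripper is mounted at the origin on the work surface. World frame = base frame: x ahead of the robot, y to its left, z up, the work surface at z = 0. Lengths are in m, angles in degrees, forces in N, time in s.
With the tool pointing down it reaches from about 0.375 to 0.9 m from the base axis. Payload 3.1 kg.
Tool frame: the origin (TCP) lies between the finger pads; the fingertips stand 22 mm ahead of it and the grasp point (between the pads) lies 3 mm ahead of it (bot.tip_extent is the distance from the TCP to the fingertips, in m); y points along the fingers, z is the direction in which the jaws open and shut, and the axes are right-handed (so a half turn about y gives the same grasp; the last joint's range is limited). The gripper opens to 87 mm and grips with 3 to 60 N. Pads are 19 mm wide; open, the fingers measure 117 mm over their backs; the gripper's body (75 mm by 190 mm) begins 51 mm behind the grasp point.
Start: joints at [56.408, 30.224, 82.088, -0, 67.689, -10.227], TCP at [0.248, 0.574, 0.245] pointing down, gripper open.
Joint ranges: [-176.69, 176.69], [-43.24, 126.21], [12.49, 139.97], [-82, 262], [0, 151.66], [-163.58, 163.58]. Speed limits (degrees/s): [159.86, 159.86, 180, 180, 180, 180].

### API

Orientations are given as a 3x3 rotation matrix whose columns are the frame's x, y, z axes.
In Python, from rig import bot, eyes, models gives the robot as it stands. The module is installed in compiled form; this text tells all that it offers.
- The arm moves only by the tool arm_command, never from a script. Its arguments are lists of equal length, an entry for each row: "translation": the shift along the tool's x, y, z each as a share of 0.08 m, from -1 to 1, a list of three; "rotation": the turn, a rotation vector about the tool's x, y, z each as a share of 60 degrees, from -1 to 1, a list of three; "grip": the closure, from -1 (fully open) to 1 (shut), so that 0 is half open. In form: {"translation": [[x, y, z], ...], "rotation": [[rx, ry, rz], ...], "grip": [grip, ...]}. A call has 1 to 5 rows; each row is the pose to reach, as a shift and turn from the pose commanded when the call began, along the tool's axes at that moment; what a row does not reach only later rows make up. A row lasts 1/10 s, in which the tool goes at most 50 mm and 8.59 degrees, less where a joint would pass 70% of its speed; a pose out of reach is approached as far as the arm can. A call with a number of a shift or a turn outside -1 to 1 is refused whole. A call with a gripper value outside its range is refused whole. The fingers move at their own pace and stop on an object; the grip force is fixed at half the most. Time passes only in rows, so rows that repeat a pose let the fingers close. It gives the time, the measured TCP pose, the force and the opening at its end, in the units of the state.
- bot.read_state(): the state, without advancing time (a new reading comes with each control period).
- eyes.capture(name): name is "scene" or "side" or "wrist"; returns a dict with "image" (400x640x3 uint8, blue, green, red), "mtx" (3x3 intrinsics, pixels), "rvec" (rotation vector, rad) and "tvec" (3), from world to camera coordinates, as OpenCV has them; the wrist camera has in their place "hand_eye" (4x4, takes a point from camera to tool coordinates, whose origin is the TCP and whose axes are the tool frame's). Camera axes: x right, y down, z forward; pixel columns grow to the right and rows downward; lengths in m; the calibration is good to about 2 mm. A picture is of the moment at which its call begins: read the wrist's pose just before it. There is no depth.
- bot.hand_in(): hands the job in, once; it reports no verdict.
Trained networks look in the newest picture that a camera, given by its name, has taken for a name from the list of things; names that differ only in an ending like _2 or _b are one class to them, and where a whole thing is asked for, a point or a joint stands for the part that bears it (a point fixed in the world has none). Each returns a list of dicts, best first, with "conf" (0 to 1); they miss things now and then, are a little off and sometimes report something else, mostly with a low value. They report only what shows in the picture. A call takes as long as a camera call. They do not tell look-alikes from the thing itself.
- models.recognise(camera, thing): "extent" ([left, top, right, bottom] as shares, 0 to 1, of the picture: columns of its width, rows of its height, round what is visible of it).
- models.spot_point(camera, thing): "point" ([column, row] as shares, 0 to 1, of the picture: columns of its width, rows of its height: a listed point, or the origin of a listed thing).
The state is a dict: "time_s": time; "joint_positions": joint angles; "qvel": joint speeds; "tau": joint torques, N m; "position": TCP position; "tcp_rot": TCP orientation; "force": force on the tool from outside, world axes, zero at the start; "moment": the same for the moment, N m; "opening": opening from 0.0 (shut) to 1.0 (fully open).
Only numpy, scipy, OpenCV 4.12 (cv2) and the standard library are available. Lean on these libraries where they do the work, as an engineer would, in place of code of your own. Each camera call takes 0.05 s, during which the arm holds its last target. There are 200 camera calls.

### The job

Fit the narrow keeper to the punch: squeeze the locking clamp's handles until they snap over centre and stay locked by themselves with the spring cup held back, then push the keeper down astride the rod in the gap until it is upright and fully seated, but not forced, and let go. Then pull the clamp's release lever so that it springs open and the cup traps the keeper. Do not strain the handle or the rod, and leave the wide keeper and the other things alone.

Things in the scene. Friction and masses are not known exactly. Their poses are not given: they have to be found in the camera images.
- fixture: Steel locking clamp and punch cartridge on one base plate bolted to the bench. Origin: on the bench under the jaw pivot; z up, x from there to the jaws and cartridge, y to the fixed-handle side. The clamp works in the level plane z = 80 mm; its two handles reach back along -x side by side, each 18 mm tall (z 71 to 89), nothing under them. Plate: x -40 to 130, y -55 to 115, 12 mm thick.
- fixed_handle (a point): Point on the outer (+y) face of the fixed handle, at fixture (-80, 12, 80) mm: the place to squeeze. Axes as the fixture's. The fixed handle is rigid, 14 mm thick, from x = 0 to -118 mm; its adjusting screw ends at x = -130 mm.
- moving_handle (a point): Point on the outer (-y) face of the moving handle, opposite to fixed_handle; goes with the handle. The two points are 65 mm apart with the clamp open and 36 mm when locked; squeeze them together along the fixture's y.
- handle (a joint): Angle of the moving handle, rad: 0 open, grows as it is squeezed to the fixed handle. From 0.04 the jaw pushes the spring cup; the squeeze at moving_handle rises to about 12 N, then eases and it snaps over centre to a hard stop at about 0.525, where it stays locked by itself (locked: over 0.45; let go well below that it springs open). Over 50 N on the handle strains it.
- moving_grip: The moving handle's pressed-steel shell, 14 mm thick, 18 mm tall, about 120 mm long. Origin at its pivot on the jaw, height 80 mm; it reaches back along its -x axis.
- release (a joint): Angle of the release lever in the moving handle, rad: 0 at rest (sprung back to it), grows as its tail is pulled outwards, away from the fixed handle (fixture -y), limit 0.42. With the clamp locked, 0.1 to 0.2 (7 to 15 mm at the tail, some 3 N) unlocks it; the handle then springs open and takes the tail about 53 mm outwards. Dragging the handle itself is not the way.
- release_tip (a point): Middle of the lever's tail paddle, behind the ends of both handles: 30 mm long along the lever, 9 mm thick across, 18 mm tall, centre height 80 mm. With the clamp locked it is at about fixture (-146, -8, 80) mm with free space on both sides, to be pinched from above or hooked from its inner (+y) side. Its y axis points across the lever to the fixed-handle side.
- cup (a joint): Travel of the spring cup along the rod, m: 0 at rest against the rod's head (no gap), about 0.0091 with the clamp locked, 0.007 when it bears on the seated keeper. Flange 26 mm in diameter with an ear towards the clamp; spring force 5 N at 0 to 14 N held back.
- gap (a point): Point on the rod's axis in the plane of the head's inner face, at fixture (95, -4, 80) mm. Axes as the fixture's: y runs along the rod to the cup. With the clamp locked the gap is y = 0 to +9.1 mm: the keeper goes down in its middle (y = +4.5). Tops beside it, above the bench: head 92, cup flange 93, barrel and its collar (from y = +20) 101 mm.
- rod: Neck of the punch rod in the gap: two flats 10 mm apart (x), 15 mm tall, top at 87.5 mm. Origin at gap. A spring plunger in each flat, 1 mm below the axis and 2.5 mm proud, grips the keeper's legs: it does not drop in but takes a steady push of about 8 to 18 N over its last 8 mm and stays where left. The saddle meeting the neck's top is the stop; over 40 N there strains the rod.
- keeper: Narrow keeper: steel U standing upright, 22 mm wide (its x), 7 thick (y), 60 tall, 55 g. Origin: centre of its underside, between the feet; z up. Slot 12.5 mm wide, open below, saddle 19.5 mm above the tapered feet. Dark grip block on top, 22 (x) by 14 mm, 34 to 60 mm above the feet. Same from both sides. Seated: x along the fixture's x, saddle on the neck, feet 12 mm below the rod's axis.
- keeper_wide: Keeper for a thicker rod, 32 mm wide with a 21 mm slot, the same grip block and height, standing in the rack's other slot. Not wanted: leave it there.
- rack: Wooden rack 60 x 120 x 30 mm, fixed to the bench. Origin: centre of its underside. Two slots at y = +30 and -30 mm, each 34.5 mm (x) by 8.5 mm, 12 mm deep: a keeper in one has its feet 18 mm above the bench, its x along the rack's x, and may lean a little. Which slot holds which keeper varies.
- oil_bottle: White bottle, 48 mm in diameter, 130 mm tall, a bystander. Origin: centre of its underside.
- screwdriver: Screwdriver with a black handle lying on the bench, a bystander. Its length is along x.
- stud_cup: Small steel bowl, 70 mm in diameter, 40 mm tall, a bystander. Origin: centre of its underside.
Not all that is in view belongs to the job. What is shaped like the keeper but red is not meant.

How it is judged:
By the outcome, as a careful person would: the job done as asked, in the order asked, and still so for the second after the job is handed in, with the robot touching nothing.
It also fails if it takes over 72 s, if anything falls off the work surface, if the arm or the gripper's body presses on something with over 40 N, if the wrist force passes 120 N, or if a joint passes its speed limit or range.

## Working session

There is one attempt and no reset: what is moved stays moved. The work goes in short steps, Python scripts to look and compute and a tool call to move; the robot and the scene stay as the last step left them, time stands still between calls to the robot, and variables do not carry over. Pictures are saved under pics/ and viewed, about 8 in all and at most 12, crops included, and the job is handed in when it is done.

Besides the shell and the picture viewer there is one more tool, called by a JSON object that holds its "api" and its "payload". arm_command: Moves the arm, as the interface text tells. Shift numbers are shares of 0.08 m and turn numbers shares of 60 degrees, none past 1 either way. Its arguments: {"type":"object","properties":{"translation":{"type":"array"},"rotation":{"type":"array"},"grip":{"type":"array"}},"required":["translation","rotation","grip"]}

```bash
mkdir -p pics; cat > h.py <<'E'
import numpy as np, cv2
from rig import bot, eyes, models
W,H=640,400
def cam(name):
    s=bot.read_state(); c=eyes.capture(name); K=np.array(c['mtx'],float)
    if 'hand_eye' in c:
        T=np.eye(4); T[:3,:3]=s['tcp_rot']; T[:3,3]=s['position']
        T=T@np.array(c['hand_eye'])
        R=T[:3,:3].T; t=-R@T[:3,3]
    else:
        R=cv2.Rodrigues(np.array(c['rvec'],float))[0]; t=np.array(c['tvec'],float).ravel()
    return dict(im=c['image'],K=K,R=R,t=t,name=name)
def ray(c,px):
    d=c['R'].T@np.linalg.inv(c['K'])@np.array([px[0],px[1],1.]); o=-c['R'].T@c['t']; return o,d
def atz(c,px,z):
    o,d=ray(c,px); return o+d*(z-o[2])/d[2]
def proj(c,P):
    p=c['K']@(c['R']@np.asarray(P,float)+c['t']); return p[:2]/p[2]
def tri(obs):
    A=np.zeros((3,3));b=np.zeros(3);
    for c,px in obs:
        o,d=ray(c,px); d=d/np.linalg.norm(d); M=np.eye(3)-np.outer(d,d); A+=M;b+=M@o
    P=np.linalg.solve(A,b); return P,[np.round(proj(c,P)-px,1) for c,px in obs]
def spot(n,t):
    r=models.spot_point(n,t); return [(round(x['conf'],2),np.round(np.array(x['point'])*[W,H],1)) for x in r[:3]]
def rec(n,t):
    r=models.recognise(n,t); return [(round(x['conf'],2),np.round(np.array(x['extent'])*[W,H,W,H],0)) for x in r[:3]]
E
python3 - <<'E'
from h import *
s=bot.read_state(); print(s['position'],s['tcp_rot'],s['time_s'],s['opening'],bot.tip_extent)
C={}
for n in ['scene','side','wrist']:
    c=C[n]=cam(n); cv2.imwrite(f'pics/{n}0.png',c['im'])
    print(n,'cam at',-c['R'].T@c['t'])
    for t in ['fixture','fixed_handle','moving_handle','release_tip','gap','keeper','keeper_wide','rack']:
        print(t,spot(n,t))
a=np.vstack([C['scene']['im'],C['side']['im']]);cv2.imwrite('pics/a.png',cv2.resize(a,(480*1,600)))
E
```

```text
[0.24745159 0.57319139 0.24357463] [[ 9.18019641e-01 -1.17925722e-03  3.96533161e-01]
 [-3.96534739e-01 -1.78960690e-03  9.18017973e-01]
 [-3.72940837e-04 -9.99997703e-01 -2.11051074e-03]] 0.0 0.9995440995932017 0.022
scene cam at [1.09351861 0.02661805 0.84261861]
fixture [(0.59, array([330.5, 225.7]))]
fixed_handle [(0.73, array([313.6, 230.5]))]
moving_handle [(0.55, array([346.2, 241.4]))]
release_tip [(0.48, array([344. , 268.6]))]
gap []
keeper [(0.74, array([342.5, 271.5])), (0.47, array([178.9, 167.2])), (0.45, array([197.9, 147.8]))]
keeper_wide [(0.63, array([206.7, 170.1]))]
rack [(0.93, array([192.6, 175.5]))]
side cam at [ 0.08273735 -0.60441072  0.87700148]
fixture [(0.59, array([319.8, 217.8]))]
fixed_handle [(0.86, array([342.4, 194. ]))]
moving_handle [(0.71, array([347.3, 191.3])), (0.49, array([330.5, 181.6])), (0.34, array([210.7, 181.3]))]
release_tip [(0.41, array([350.6, 174.1]))]
gap []
keeper [(0.63, array([354. , 348.3])), (0.51, array([383.1, 330.3]))]
keeper_wide [(0.67, array([364.6, 314.8])), (0.32, array([209.7, 179.9]))]
rack [(0.63, array([374.8, 327.4])), (0.56, array([318. , 216.6]))]
wrist cam at [0.17781011 0.60345525 0.38553027]
fixture []
fixed_handle []
moving_handle []
release_tip []
gap []
keeper []
keeper_wide []
rack []
```

View pics/scene0.png

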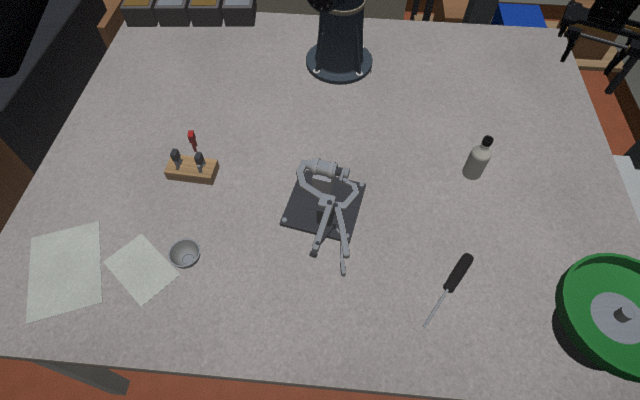

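View pics/side0.png

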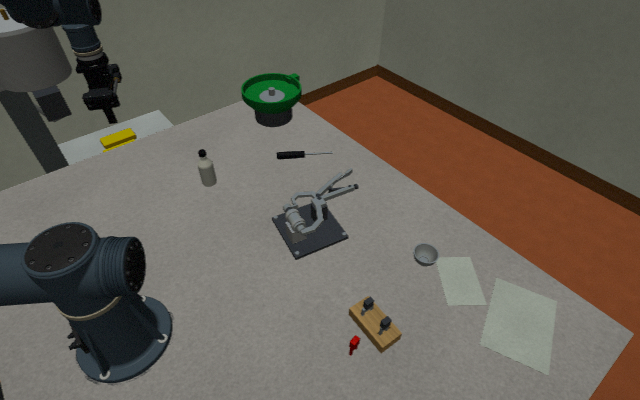

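Scene picture: the fixture is at about (325,205), its handles pointing away from the robot. The rack is at (192,168), with keepers at (175,157) and (200,160), and the red decoy is at (192,138). Next I'll take rough positions and enlarged crops.

```bash
python3 - <<'E'
from h import *
C={n:cam(n) for n in ['scene','side']}
for t,a,b in [('fixed',(313.6,230.5),(342.4,194)),('moving',(346.2,241.4),(330.5,181.6)),('tip',(344,268.6),(350.6,174.1)),('rack',(192.6,175.5),(374.8,327.4)),('fixt',(330.5,225.7),(319.8,217.8))]:
    print(t,tri([(C['scene'],np.array(a)),(C['side'],np.array(b))]))
f=lambda im,x,y,w,h,k: cv2.resize(im[y:y+h,x:x+w],None,fx=k,fy=k,interpolation=cv2.INTER_CUBIC)
a=f(C['scene']['im'],270,150,110,130,4); b=f(C['side']['im'],265,160,100,105,4)
c=f(C['scene']['im'],155,120,75,75,4); d=f(C['side']['im'],340,285,70,75,4)
o=np.zeros((600,800,3),np.uint8)
def put(i,x,y): i=i[:600-y,:800-x]; o[y:y+i.shape[0],x:x+i.shape[1]]=i
a=f(C['scene']['im'],275,155,100,120,4);put(a,0,0);put(b,400,0)
cv2.imwrite('pics/b.png',o)
E
```

```text
fixed (array([ 0.66165342, -0.01507746,  0.07884751]), [array([ 0.6, -0.3]), array([0.5, 0.2])])
moving (array([0.67619616, 0.05561129, 0.06938257]), [array([ 0.7, -0.4]), array([0.5, 0.2])])
tip (array([0.74438947, 0.04832071, 0.07183291]), [array([-2.3,  1.3]), array([-1.5, -0.7])])
rack (array([ 0.47834411, -0.34668854, -0.01029993]), [array([ 0.1, -0.1]), array([0.1, 0. ])])
fixt (array([ 0.59868387,  0.0162386 , -0.0069899 ]), [array([-0.6,  0.4]), array([-0.5, -0.2])])
```

View pics/b.png

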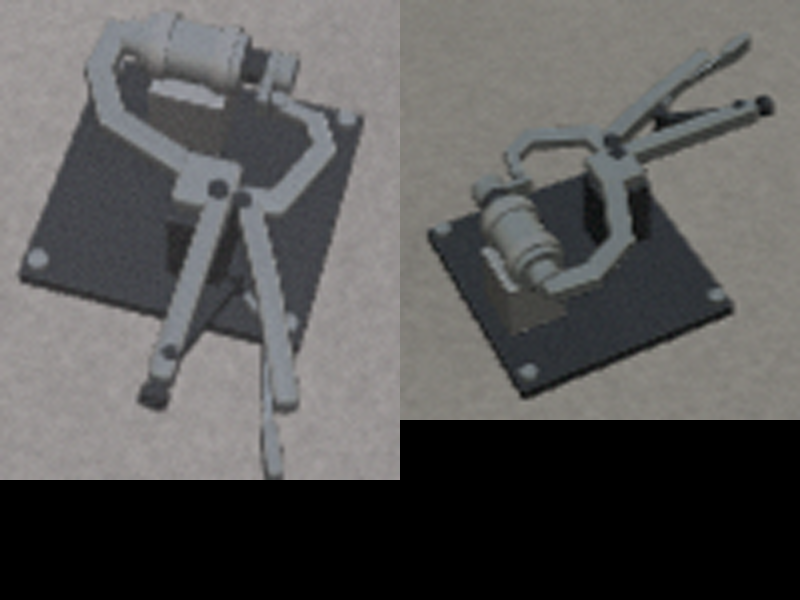

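The crop shows the open clamp and three visible plate corners in each view. I'll fit the fixture pose from those corners and find the rack and keepers.

```bash
python3 - <<'E'
from h import *
from scipy.optimize import least_squares
C={n:cam(n) for n in ['scene','side']}
obs=[('scene',(280,223.7),(-40,115,12)),('scene',(349.2,241.2),(-40,-55,12)),('scene',(365.8,184.2),(130,-55,12)),
('side',(272,218),(130,-55,12)),('side',(295.8,257),(130,115,12)),('side',(348.2,235.8),(-40,115,12)),
('scene',(313.6,230.5),(-80,12,80)),('side',(342.4,194),(-80,12,80))]
def w(p,q):
    c,s=np.cos(p[2]),np.sin(p[2]); q=np.array(q)/1000.; return np.array([p[0]+c*q[0]-s*q[1],p[1]+s*q[0]+c*q[1],q[2]])
r=lambda p: np.concatenate([proj(C[n],w(p,q))-px for n,px,q in obs])
f=least_squares(r,[0.6,0.016,3.0],loss='soft_l1'); print(f.x,np.degrees(f.x[2])); print(np.round(r(f.x).reshape(-1,2),1))
np.save('fix.npy',f.x)
for n in C:
  print(n,'keeper',rec(n,'keeper'),'\nwide',rec(n,'keeper_wide'),'\nrack',rec(n,'rack'))
f=lambda im,x,y,w,h,k: cv2.resize(im[y:y+h,x:x+w],None,fx=k,fy=k,interpolation=cv2.INTER_CUBIC)
cv2.imwrite('pics/c.png',np.hstack([f(C['scene']['im'],155,125,75,70,5),f(C['side']['im'],340,285,75,70,5)]))
E
```

```text
[0.59392156 0.0161313  2.93698984] 168.27712240087982
[[-1.9 -1.7]
 [-0.5 -0.4]
 [-0.1 -1.4]
 [-0.5 -1.6]
 [-0.6  0.2]
 [ 0.5 -0.2]
 [ 1.8  2.9]
 [ 1.8 -1.9]]
scene keeper [(0.49, array([171., 150., 183., 170.]))] 
wide [(0.62, array([196., 153., 204., 170.]))] 
rack [(0.65, array([163., 157., 220., 182.]))]
side keeper [(0.65, array([380., 317., 390., 336.])), (0.32, array([277., 152., 329., 160.]))] 
wide [] 
rack [(0.87, array([350., 296., 403., 352.]))]
```

View pics/c.png

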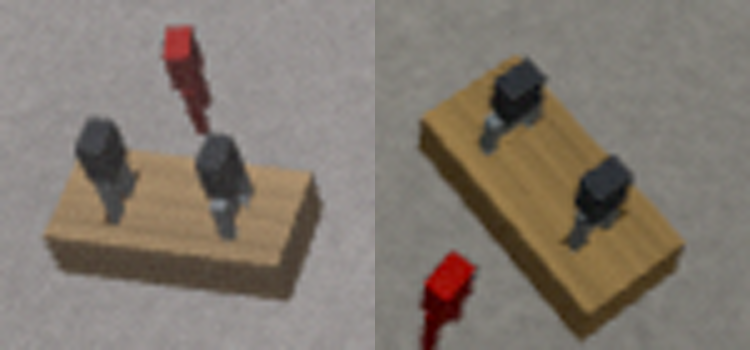

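The narrow keeper looks like the left one in the scene crop (the more negative y). The other has wider legs. I'll check that up close later. The fixture's yaw is about 168°, so I'm moving to a viewpoint above the clamp.

{"api": "arm_command", "payload": {"translation": [[0, 0, 0], [0, 0, 0]], "rotation": [[0, -0.195, 0], [0, -0.195, 0]], "grip": [-1, -1]}}

```text
time_s: 2.05
position: [0.2478, 0.5737, 0.2445]
tcp_rot: [[0.98, -0.0, 0.199], [-0.199, -0.0, 0.98], [-0.0, -1.0, -0.0]]
force: [-0.1, -0.0, -1.0]
opening: 0.998
```

{"api": "arm_command", "payload": {"translation": [[1, 0, -1], [1, 0, -1], [1, 0, -1]], "rotation": [[0, 0, 0], [0, 0, 0], [0, 0, 0]], "grip": [-1, -1, -1]}}

```text
time_s: 2.35
position: [0.3117, 0.4759, 0.2445]
tcp_rot: [[0.979, 0.0, 0.205], [-0.205, -0.002, 0.979], [0.001, -1.0, -0.002]]
force: [-0.1, 0.8, -0.7]
opening: 1.0
```

{"api": "arm_command", "payload": {"translation": [[1, 0, -1], [1, 0, -1], [1, 0, -1]], "rotation": [[0, 0, 0], [0, 0, 0], [0, 0, 0]], "grip": [-1, -1, -1]}}

```text
time_s: 2.65
position: [0.3743, 0.3819, 0.2447]
tcp_rot: [[0.979, 0.001, 0.206], [-0.206, -0.001, 0.979], [0.001, -1.0, -0.001]]
force: [0.1, 0.3, -0.2]
opening: 0.994
```

{"api": "arm_command", "payload": {"translation": [[1, 0, -1], [1, 0, -1], [1, 0, -1]], "rotation": [[0, 0, 0], [0, 0, 0], [0, 0, 0]], "grip": [-1, -1, -1]}}

```text
time_s: 2.95
position: [0.4369, 0.2878, 0.2448]
tcp_rot: [[0.979, 0.002, 0.206], [-0.206, -0.0, 0.979], [0.002, -1.0, 0.0]]
force: [0.6, 0.1, 0.1]
opening: 0.997
```

{"api": "arm_command", "payload": {"translation": [[1, 0, -1], [1, 0, -1], [1, 0, -1]], "rotation": [[0, 0, 0], [0, 0, 0], [0, 0, 0]], "grip": [-1, -1, -1]}}

```text
time_s: 3.25
position: [0.4995, 0.1934, 0.2449]
tcp_rot: [[0.979, 0.003, 0.206], [-0.206, -0.0, 0.979], [0.003, -1.0, 0.0]]
force: [-0.1, -0.5, -0.3]
opening: 0.996
```

{"api": "arm_command", "payload": {"translation": [[1, 0, -1], [1, 0, -1], [1, 0, -1]], "rotation": [[0, 0, 0], [0, 0, 0], [0, 0, 0]], "grip": [-1, -1, -1]}}

```text
time_s: 3.55
position: [0.5618, 0.0988, 0.2448]
tcp_rot: [[0.979, 0.003, 0.205], [-0.205, -0.0, 0.979], [0.003, -1.0, 0.0]]
force: [0.3, -0.5, 0.6]
opening: 1.0
```

{"api": "arm_command", "payload": {"translation": [[1, 0, -1], [1, 0, -1], [1, 0, -1], [1, 0, -1]], "rotation": [[0, 0, 0], [0, 0, 0], [0, 0, 0], [0, 0, 0]], "grip": [-1, -1, -1, -1]}}

```text
time_s: 3.95
position: [0.6216, 0.0063, 0.2442]
tcp_rot: [[0.979, -0.0, 0.204], [-0.204, 0.001, 0.979], [-0.0, -1.0, 0.001]]
force: [0.4, 0.9, 0.1]
opening: 1.003
```

```bash
cat >> h.py <<'E'
def fw(p,q):
    c,s=np.cos(p[2]),np.sin(p[2]); q=np.array(q)/1000.; return np.array([p[0]+c*q[0]-s*q[1],p[1]+s*q[0]+c*q[1],q[2]])
def inf(p,P):
    c,s=np.cos(p[2]),np.sin(p[2]); d=np.asarray(P)[:2]-p[:2]; return np.round(1000*np.array([c*d[0]+s*d[1],-s*d[0]+c*d[1],P[2]]),1)
E
python3 - <<'E'
from h import *
p=np.load('fix.npy'); c=cam('wrist')
for t in ['fixed_handle','moving_handle','release_tip','gap','fixture','moving_grip','rod']: 
    r=spot('wrist',t); print(t,r,[inf(p,atz(c,x[1],0.08)) for x in r])
im=c['im'].copy()
for q in [(-40,115,12),(-40,-55,12),(130,-55,12),(130,115,12),(-80,12,80),(95,-4,80),(0,0,80)]:
    u=proj(c,fw(p,q)); print(q,u.round(0)); cv2.circle(im,tuple(int(v) for v in u),3,(0,0,255),1)
cv2.imwrite('pics/d.png',cv2.resize(im,(800,500)))
E
```

```text
fixed_handle [(0.74, array([312.6, 234. ]))] [array([-80.7,   8.9,  80. ])]
moving_handle [(0.96, array([365. , 227.1]))] [array([-72.2, -51.6,  80. ])]
release_tip [] []
gap [(0.23, array([367.3, 224.4]))] [array([-68.9, -54.1,  80. ])]
fixture [(0.67, array([315.7, 155.8]))] [array([ 9.7,  5.1, 80. ])]
moving_grip [] []
rod [] []
(-40, 115, 12) [235. 187.]
(-40, -55, 12) [360. 186.]
(130, -55, 12) [366.  47.]
(130, 115, 12) [223.  47.]
(-80, 12, 80) [310. 233.]
(95, -4, 80) [325.  69.]
(0, 0, 80) [320. 165.]
```

View pics/d.png

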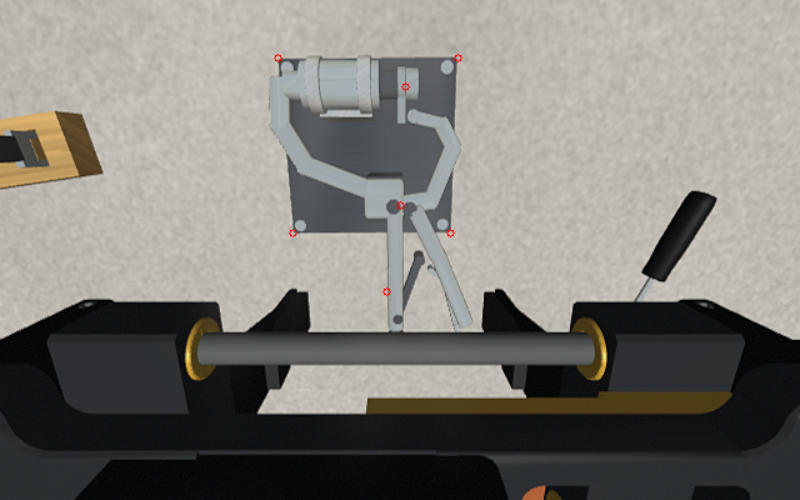

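The plate corners match the fit to about 1 px, and both handles sit between the fingers. I'm going down over the handles.

{"api": "arm_command", "payload": {"translation": [[0.64, 0.9, 0.3], [0.64, 0.9, 0.3], [0.64, 0.9, 0.3]], "rotation": [[0, 0, 0], [0, 0, 0], [0, 0, 0]], "grip": [-1, -1, -1]}}

```text
time_s: 4.65
position: [0.6749, 0.0212, 0.1661]
tcp_rot: [[0.98, -0.009, 0.201], [-0.201, 0.002, 0.98], [-0.009, -1.0, -0.0]]
force: [-0.4, -0.6, -0.4]
opening: 1.001
```

```bash
python3 - <<'E'
from h import *
p=np.load('fix.npy'); c=cam('wrist'); s=bot.read_state(); print(inf(p,s['position']))
for t in ['fixed_handle','moving_handle','release_tip','gap']: 
    r=spot('wrist',t); print(t,r,[inf(p,atz(c,x[1],0.08)) for x in r])
cv2.imwrite('pics/e.png',c['im'])
E
```

```text
[-77.9 -20.9 168.9]
fixed_handle [(0.87, array([280.6, 216.6]))] [array([-80.5,   9.6,  80. ])]
moving_handle [(0.93, array([354.5, 204.5]))] [array([-69.7, -52.8,  80. ])]
release_tip [(0.67, array([358.4, 276.2]))] [array([-137.2,  -58.9,   80. ])]
gap [] []
```

View pics/e.png

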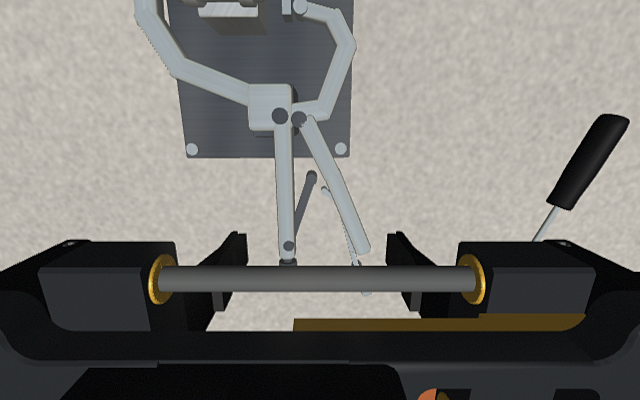

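{"api": "arm_command", "payload": {"translation": [[0, 0.5, 0], [0, 1, 0], [0, 1, 0]], "rotation": [[0, 0, 0], [0, 0, 0], [0, 0, 0]], "grip": [-1, -1, -1]}}

```text
time_s: 5.2
position: [0.6718, 0.0199, 0.0893]
tcp_rot: [[0.979, -0.009, 0.203], [-0.203, 0.001, 0.979], [-0.009, -1.0, -0.001]]
force: [-0.9, 0.1, -0.9]
opening: 1.004
```

{"api": "arm_command", "payload": {"translation": [[0, 0.07, 0], [0, 0.07, 0], [0, 0.07, 0], [0, 0.07, 0]], "rotation": [[0, 0, 0], [0, 0, 0], [0, 0, 0], [0, 0, 0]], "grip": [-0.8, -0.65, -0.55, -0.55]}}

```text
time_s: 5.6
position: [0.678, 0.022, 0.0893]
tcp_rot: [[0.979, 0.006, 0.203], [-0.203, 0.003, 0.979], [0.005, -1.0, 0.005]]
force: [3.3, 8.7, -2.3]
opening: 0.799
```

```bash
python3 - <<'E'
from h import *
p=np.load('fix.npy'); c=cam('wrist'); s=bot.read_state(); print(inf(p,s['position']),s['position'],s['force'],s['opening'],s['joint_positions'])
for t in ['fixed_handle','moving_handle','release_tip','gap']: 
    r=spot('wrist',t); print(t,r,[inf(p,atz(c,x[1],0.08)) for x in r])
E
```

```text
[-81.2 -22.8  89.2] [0.67805491 0.02198784 0.08924968] [ 2.1916017   5.7818489  -1.85166579] 0.7843213780314185 [ -7.65582769  44.70481063  80.58220044   0.27941737  54.38374383
 -86.11221748]
fixed_handle [(0.87, array([258.9, 252. ]))] [array([-79.2,  11.3,  80. ])]
moving_handle [(0.85, array([364.7, 238.6]))] [array([-70.9, -50.1,  80. ])]
release_tip [(0.48, array([287.6, 111.5]))] [array([-1.2, -7.7, 80. ])]
gap [] []
```

{"api": "arm_command", "payload": {"translation": [[0, 0, -0.025], [0, 0, -0.05], [0, 0, -0.075], [0, 0, -0.1]], "rotation": [[0, 0, 0], [0, 0, 0], [0, 0, 0], [0, 0, 0]], "grip": [-0.45, -0.35, -0.25, -0.15]}}

```text
time_s: 6.25
position: [0.6776, 0.0143, 0.0895]
tcp_rot: [[0.979, 0.009, 0.203], [-0.203, 0.003, 0.979], [0.008, -1.0, 0.005]]
force: [5.2, 7.9, -1.4]
opening: 0.617
```

{"api": "arm_command", "payload": {"translation": [[0, 0, -0.025], [0, 0, -0.05], [0, 0, -0.075], [0, 0, -0.1], [0, 0, -0.1]], "rotation": [[0, 0, 0], [0, 0, 0], [0, 0, 0], [0, 0, 0], [0, 0, 0]], "grip": [-0.05, 0.05, 0.15, 0.25, 0.25]}}

```text
time_s: 6.75
position: [0.6739, 0.0059, 0.0885]
tcp_rot: [[0.979, 0.004, 0.204], [-0.204, 0.004, 0.979], [0.003, -1.0, 0.004]]
force: [2.3, 6.3, 1.5]
opening: 0.411
```

{"api": "arm_command", "payload": {"translation": [[0, 0, 0], [0, 0, 0]], "rotation": [[0, 0, 0], [0, 0, 0]], "grip": [0.3, 0.3]}}

```text
time_s: 6.95
position: [0.6739, 0.006, 0.0885]
tcp_rot: [[0.979, 0.004, 0.203], [-0.203, 0.003, 0.979], [0.003, -1.0, 0.004]]
force: [1.1, 7.5, 2.6]
opening: 0.404
```

Opening is 35 mm, which fits the locked position. I'm releasing, rising and checking.

{"api": "arm_command", "payload": {"translation": [[0, 0, 0], [0, 0, 0], [0, 0, 0], [0, -0.5, 0], [0, -1, 0]], "rotation": [[0, 0, 0], [0, 0, 0], [0, 0, 0], [0, 0, 0], [0, 0, 0]], "grip": [-0.2, -0.6, -0.8, -0.8, -0.8]}}

```text
time_s: 7.45
position: [0.671, 0.0034, 0.1659]
tcp_rot: [[0.979, -0.005, 0.203], [-0.203, 0.0, 0.979], [-0.005, -1.0, -0.001]]
force: [0.2, 1.0, -0.3]
opening: 0.768
```

{"api": "arm_command", "payload": {"translation": [[-0.5, -0.2, 0], [-1, -0.2, 0], [-1, -0.2, 0]], "rotation": [[0, 0, 0], [0, 0, 0], [0, 0, 0]], "grip": [-1, -1, -1]}}

```text
time_s: 7.75
position: [0.5862, 0.0215, 0.1824]
tcp_rot: [[0.979, -0.011, 0.202], [-0.202, 0.001, 0.979], [-0.011, -1.0, -0.001]]
force: [1.3, 0.4, -0.3]
opening: 0.977
```

```bash
python3 - <<'E'
from h import *
p=np.load('fix.npy'); c=cam('wrist'); s=bot.read_state(); print(inf(p,s['position']),s['position'],s['time_s'])
for t in ['fixed_handle','moving_handle','release_tip','gap','cup','rod','fixture']: 
    r=spot('wrist',t); print(t,r,[inf(p,atz(c,x[1],0.08)) for x in r])
print(proj(c,fw(p,(95,-4,80))))
im=c['im']; cv2.imwrite('pics/f0.png',im)
u,v=proj(c,fw(p,(95,0,85))).astype(int); x0=max(u-80,0);y0=max(v-60,0);print(x0,y0)
k=im[y0:y0+120,x0:x0+160]
o=np.vstack([cv2.resize(k,(400,300),interpolation=cv2.INTER_CUBIC),cv2.resize(im,(400,250))])
cv2.imwrite('pics/f.png',o)
E
```

```text
[  4.3  -3.6 182.9] [0.59044396 0.02055679 0.18287954] 7.8
fixed_handle [(0.84, array([301.7, 293.6]))] [array([-78.9,  11.4,  80. ])]
moving_handle [(0.88, array([336.6, 295.3]))] [array([-80.8, -23.1,  80. ])]
release_tip [] []
gap [(0.52, array([317. , 106.1]))] [array([96.5, -3.4, 80. ])]Traceback (most recent call last):
  File "<stdin>", line 4, in <module>
  File "h.py", line 25, in spot
    r=models.spot_point(n,t); return [(round(x['conf'],2),np.round(np.array(x['point'])*[W,H],1)) for x in r[:3]]
ValueError: it knows: fixed_handle, fixture, gap, keeper, keeper_wide, moving_grip, moving_handle, oil_bottle, rack, release_tip, rod, screwdriver, stud_cup
```

```bash
python3 - <<'E'
from h import *
p=np.load('fix.npy'); c=cam('wrist'); s=bot.read_state()
print(inf(p,s['position']),s['position'],s['tcp_rot'])
im=c['im'].copy(); u,v=proj(c,fw(p,(95,0,85))).astype(int); x0=max(u-64,0);y0=max(v-48,0);print(x0,y0)
for q in [(95,-4,80),(95,5.1,80),(130,-55,12),(-40,-55,12),(-40,115,12)]: print(q,proj(c,fw(p,q)))
k=im[y0:y0+96,x0:x0+128]
o=np.vstack([cv2.resize(k,(480,360),interpolation=cv2.INTER_CUBIC),cv2.resize(im,(480,240))]); o=o[:600]
cv2.imwrite('pics/f.png',o)
E
```

```text
[ -1.2  -3.7 182.9] [0.59582374 0.01955739 0.18292379] [[ 9.79242767e-01  1.51135987e-03  2.02685270e-01]
 [-2.02684775e-01 -4.75226397e-04  9.79243921e-01]
 [ 1.57631135e-03 -9.99998745e-01 -1.59032377e-04]]
248 44
(95, -4, 80) [317.56091003  93.35953322]
(95, 5.1, 80) [306.29792087  93.35490535]
(130, -55, 12) [368.15659781  62.01839326]
(-40, -55, 12) [360.61292075 221.24595085]
(-40, 115, 12) [215.7385492  221.18604303]
```

View pics/f.png

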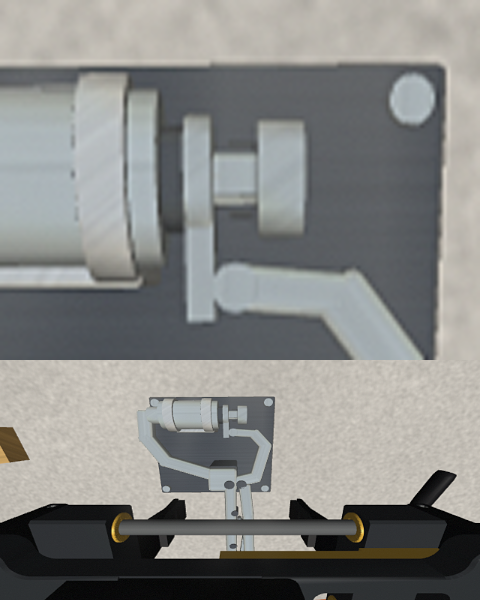

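The clamp is locked: the handle points are 34.5 mm apart and the gap is open, from about column 304.5 to 316.5 with the rod at row 91.5. I'm moving to the rack.

{"api": "arm_command", "payload": {"translation": [[-0.27, -0.5, -0.5], [-0.27, -0.5, -1], [-0.27, -0.5, -1]], "rotation": [[0, 0, 0], [0, 0, 0], [0, 0, 0]], "grip": [-1, -1, -1]}}

```text
time_s: 8.35
position: [0.558, -0.0588, 0.2243]
tcp_rot: [[0.978, 0.003, 0.207], [-0.207, -0.003, 0.978], [0.004, -1.0, -0.003]]
force: [0.6, 0.2, -0.2]
opening: 1.001
```

{"api": "arm_command", "payload": {"translation": [[0, 0, -0.6], [0, 0, -1]], "rotation": [[0, 0, 0], [0, 0, 0]], "grip": [-0.5, -0.2]}}

```text
time_s: 8.55
position: [0.5415, -0.1338, 0.2228]
tcp_rot: [[0.979, 0.001, 0.202], [-0.202, -0.001, 0.979], [0.001, -1.0, -0.001]]
force: [-0.3, 0.8, -0.1]
opening: 0.895
```

{"api": "arm_command", "payload": {"translation": [[0, 0, -0.6], [0, 0, -1]], "rotation": [[0, 0, 0], [0, 0, 0]], "grip": [0, 0.2]}}

```text
time_s: 8.75
position: [0.5252, -0.2133, 0.2226]
tcp_rot: [[0.979, 0.001, 0.203], [-0.203, -0.001, 0.979], [0.001, -1.0, -0.001]]
force: [0.3, 0.3, -0.3]
opening: 0.722
```

{"api": "arm_command", "payload": {"translation": [[0, 0, -0.6], [0, 0, -1]], "rotation": [[0, 0, 0], [0, 0, 0]], "grip": [0.2, 0.2]}}

```text
time_s: 8.95
position: [0.5088, -0.292, 0.2225]
tcp_rot: [[0.979, 0.001, 0.204], [-0.204, -0.001, 0.979], [0.001, -1.0, -0.001]]
force: [0.7, -1.1, 0.2]
opening: 0.543
```

{"api": "arm_command", "payload": {"translation": [[0, 0, -0.6], [0, 0, -0.74], [0, 0, -0.74], [0, 0, -0.74]], "rotation": [[0, 0, 0], [0, 0, 0], [0, 0, 0], [0, 0, 0]], "grip": [0.2, 0.2, 0.2, 0.2]}}

```text
time_s: 9.35
position: [0.4966, -0.3457, 0.2223]
tcp_rot: [[0.979, -0.001, 0.202], [-0.202, 0.002, 0.979], [-0.001, -1.0, 0.002]]
force: [-0.6, 0.5, -0.3]
opening: 0.399
```

```bash
python3 - <<'E'
from h import *
c=cam('wrist'); s=bot.read_state(); print(s['position'],s['opening'],s['time_s'])
for t in ['keeper','keeper_wide','rack']:
    r=spot('wrist',t); print(t,r,[atz(c,x[1],0.018 if t!='rack' else 0).round(4) for x in r],rec('wrist',t))
im=c['im']; cv2.imwrite('pics/g0.png',im); cv2.imwrite('pics/g.png',cv2.resize(im,(800,500),interpolation=cv2.INTER_CUBIC))
E
```

```text
[ 0.49671809 -0.34504339  0.22243576] 0.4002757353358645 9.4
keeper [(0.72, array([596.4, 193.3])), (0.64, array([289.3, 171.8])), (0.64, array([290.2,  99.6]))] [array([ 0.581 , -0.0021,  0.018 ]), array([ 0.4756, -0.3757,  0.018 ]), array([ 0.3941, -0.3555,  0.018 ])] [(0.76, array([274., 161., 293., 188.])), (0.56, array([272.,  88., 296., 108.])), (0.47, array([509.,  91., 639., 271.]))]
keeper_wide [] [] [(0.93, array([334., 148., 348., 183.]))]
rack [(0.89, array([313.9, 160.6]))] [array([ 0.4707, -0.3437,  0.    ])] [(0.59, array([277., 163., 293., 188.])), (0.57, array([257., 129., 367., 195.]))]
```

View pics/g.png

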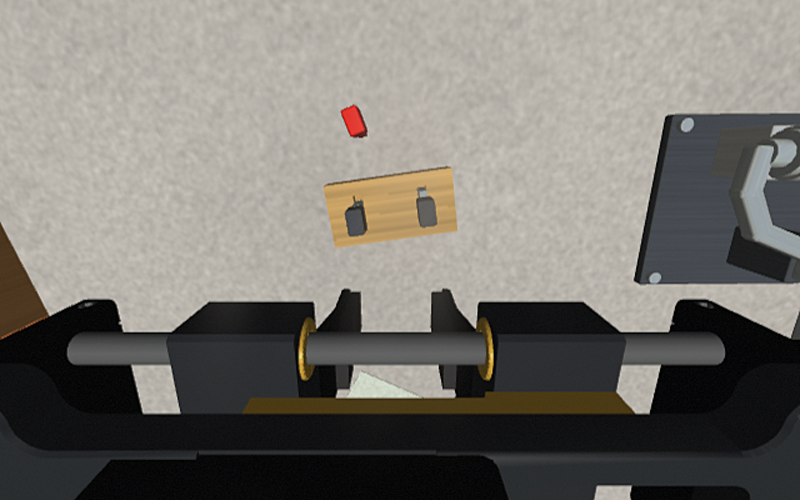

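The narrow keeper's block is at (284,175) and the wide one at (341,167). The rack is turned about 8° in the picture. I'll compute the positions.

```bash
python3 - <<'E'
from h import *
c=cam('wrist'); s=bot.read_state(); R=np.array(s['tcp_rot']); P=np.array(s['position'])
co=[atz(c,np.array(q)/1.25,.03) for q in [(325,184.5),(450,167),(457,230.5),(335,247)]]
for a in co: print(a.round(4))
d=(co[1]-co[0]+co[2]-co[3]); print('len',np.linalg.norm(co[1]-co[0]),np.linalg.norm(co[2]-co[1]),'yaw of rack y',np.degrees(np.arctan2(d[1],d[0])),'tool z',np.degrees(np.arctan2(R[1,2],R[0,2])))
ce=np.mean(co,0); u=d/np.linalg.norm(d); print('centre',ce,'slots',ce-.03*u,ce+.03*u)
# dark block top segmentation
g=c['im'].astype(int).max(2)
m=((g<95)&(np.indices(g.shape)[0]<200)&(np.indices(g.shape)[1]>262)&(np.indices(g.shape)[1]<362)&(np.indices(g.shape)[0]>130)).astype(np.uint8)
n,l,st,cc=cv2.connectedComponentsWithStats(m)
for i in range(1,n):
    if st[i,4]>40: print(st[i],cc[i],atz(c,cc[i],.07))
E
```

```text
[ 0.4397 -0.4017  0.03  ]
[ 0.4474 -0.285   0.03  ]
[ 0.5079 -0.2878  0.03  ]
[ 0.5002 -0.4075  0.03  ]
len 0.11695559074005293 0.06049411821374855 yaw of rack y 86.2772827691036 tool z 78.39904234514451
centre [ 0.47379761 -0.34548391  0.03      ] slots [ 0.47184977 -0.37542061  0.03      ] [ 0.47574544 -0.31554721  0.03      ]
[333 157  16  24  95] [340.44210526 167.12631579] [ 0.47400788 -0.3159297   0.07      ]
[277 160  17  28 364] [285.02197802 174.51098901] [ 0.46997709 -0.37452761  0.07      ]
```

{"api": "arm_command", "payload": {"translation": [[-0.23, 0.5, -0.43], [-0.23, 1, -0.43], [-0.23, 1, -0.43], [-0.23, 1, -0.43]], "rotation": [[0, -0.131, 0], [0, -0.131, 0], [0, -0.131, 0], [0, -0.131, 0]], "grip": [0.2, 0.2, 0.2, 0.2]}}

```text
time_s: 10.15
position: [0.4714, -0.3762, 0.1427]
tcp_rot: [[0.998, -0.001, 0.067], [-0.067, 0.002, 0.998], [-0.001, -1.0, 0.002]]
force: [-0.2, -1.1, 0.1]
opening: 0.4
```

```bash
python3 - <<'E'
from h import *
c=cam('wrist'); s=bot.read_state(); print(s['position'],s['tcp_rot'],s['opening'],s['time_s'])
P=np.array(s['position']);R=np.array(s['tcp_rot'])
print('grasp axis',[proj(c,np.array([P[0],P[1],z])).round(1) for z in (.03,.078,.11)], 'slot est',proj(c,(.4718,-.3754,.03)))
im=c['im']; cv2.imwrite('pics/h0.png',im); x,y=proj(c,(P[0],P[1],.06)).astype(int); print(x,y)
cv2.imwrite('pics/h.png',cv2.resize(im[max(0,y-100):y+100,x-100:x+100],None,fx=3,fy=3,interpolation=cv2.INTER_CUBIC)); print(x-100,max(0,y-100))
E
```

```text
[ 0.47235904 -0.37697487  0.1442292 ] [[ 0.99780744  0.00127973  0.06617156]
 [-0.06617009 -0.00115733  0.99780769]
 [ 0.00135351 -0.99999851 -0.00107012]] 0.40011330267461426 10.2
grasp axis [array([316.1, 205.5]), array([316.2, 223.5]), array([316.2, 240.4])] slot est [317.74051549 204.82826766]
316 215
216 115
```

View pics/h.png

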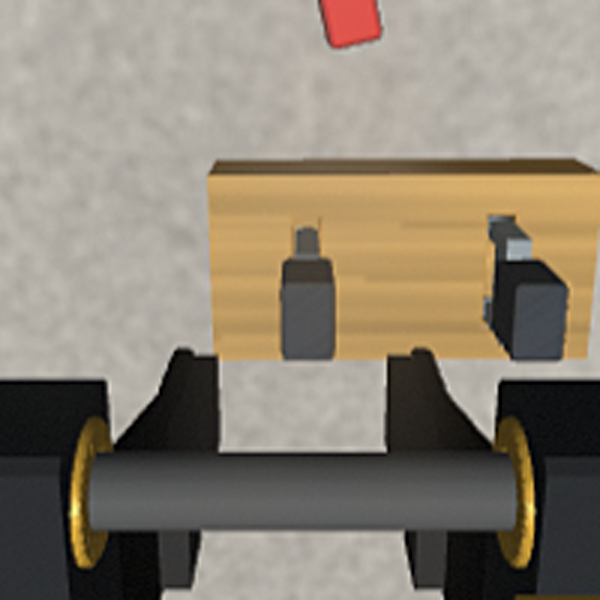

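{"api": "arm_command", "payload": {"translation": [[-0.02, 0.2, 0.025], [-0.02, 0.5, 0.025], [-0.02, 0.83, 0.025], [-0.02, 0.83, 0.025]], "rotation": [[0, 0, 0], [0, 0, 0], [0, 0, 0], [0, 0, 0]], "grip": [0.2, 0.2, 0.2, 0.2]}}

```text
time_s: 10.6
position: [0.4701, -0.3736, 0.0763]
tcp_rot: [[0.998, -0.001, 0.065], [-0.065, 0.002, 0.998], [-0.001, -1.0, 0.001]]
force: [-0.9, 0.2, 0.2]
opening: 0.398
```

{"api": "arm_command", "payload": {"translation": [[0, 0, 0], [0, 0, 0], [0, 0, 0], [0, 0, 0], [0, 0, 0]], "rotation": [[0, 0, 0], [0, 0, 0], [0, 0, 0], [0, 0, 0], [0, 0, 0]], "grip": [0.4, 0.6, 0.8, 0.9, 0.9]}}

```text
time_s: 11.1
position: [0.4707, -0.3753, 0.078]
tcp_rot: [[0.998, 0.002, 0.067], [-0.067, -0.002, 0.998], [0.002, -1.0, -0.002]]
force: [0.3, 0.7, 5.4]
opening: 0.158
```

{"api": "arm_command", "payload": {"translation": [[0, 0, 0], [0, 0, 0], [0, 0, 0]], "rotation": [[0, 0, 0], [0, 0, 0], [0, 0, 0]], "grip": [0.9, 0.9, 0.9]}}

```text
time_s: 11.4
position: [0.4707, -0.3754, 0.078]
tcp_rot: [[0.998, 0.002, 0.067], [-0.067, -0.002, 0.998], [0.002, -1.0, -0.002]]
force: [-0.1, 0.8, 6.6]
opening: 0.158
```

{"api": "arm_command", "payload": {"translation": [[0, -0.2, 0], [0, -0.6, 0], [0, -1, 0], [0, -1, 0]], "rotation": [[0, 0, 0], [0, 0, 0], [0, 0, 0], [0, 0, 0]], "grip": [0.9, 0.9, 0.9, 0.9]}}

```text
time_s: 11.8
position: [0.472, -0.3769, 0.1609]
tcp_rot: [[0.998, 0.006, 0.066], [-0.066, -0.007, 0.998], [0.006, -1.0, -0.007]]
force: [0.6, -0.4, -0.7]
opening: 0.162
```

{"api": "arm_command", "payload": {"translation": [[0, -0.5, 0.4], [0, -0.55, 0.8], [0, -0.55, 1], [0, -0.55, 1]], "rotation": [[0, 0, 0], [0, 0, 0], [0, 0, 0], [0, 0, 0]], "grip": [0.9, 0.9, 0.9, 0.9]}}

```text
time_s: 12.2
position: [0.4745, -0.2921, 0.1996]
tcp_rot: [[0.998, -0.003, 0.064], [-0.064, 0.002, 0.998], [-0.003, -1.0, 0.002]]
force: [-0.3, 0.6, -0.9]
opening: 0.165
```

{"api": "arm_command", "payload": {"translation": [[0, 0, 0.5], [0, 0, 1], [0, 0, 1]], "rotation": [[0, 0, 0], [0, 0, 0], [0, 0, 0]], "grip": [0.9, 0.9, 0.9]}}

```text
time_s: 12.5
position: [0.479, -0.2112, 0.1989]
tcp_rot: [[0.998, -0.005, 0.063], [-0.063, 0.004, 0.998], [-0.005, -1.0, 0.004]]
force: [-0.7, 0.1, -0.6]
opening: 0.161
```

{"api": "arm_command", "payload": {"translation": [[0, 0, 0.5], [0, 0, 1], [0, 0, 1]], "rotation": [[0, 0, 0], [0, 0, 0], [0, 0, 0]], "grip": [0.9, 0.9, 0.9]}}

```text
time_s: 12.8
position: [0.4848, -0.1322, 0.1993]
tcp_rot: [[0.998, -0.004, 0.063], [-0.063, 0.003, 0.998], [-0.004, -1.0, 0.002]]
force: [-0.5, -0.0, -0.2]
opening: 0.156
```

{"api": "arm_command", "payload": {"translation": [[0, 0, 0.5], [0, 0, 1], [0, 0, 1]], "rotation": [[0, 0, 0], [0, 0, 0], [0, 0, 0]], "grip": [0.9, 0.9, 0.9]}}

```text
time_s: 13.1
position: [0.4909, -0.0531, 0.1997]
tcp_rot: [[0.998, -0.002, 0.063], [-0.063, 0.001, 0.998], [-0.002, -1.0, 0.001]]
force: [-0.5, -0.6, 0.6]
opening: 0.161
```

{"api": "arm_command", "payload": {"translation": [[0, 0, 0.5], [0, 0, 1], [0, 0, 1], [0, 0, 1]], "rotation": [[0, 0.06, 0], [0, 0.131, 0], [0, 0.131, 0], [0, 0.131, 0]], "grip": [0.9, 0.9, 0.9, 0.9]}}

```text
time_s: 13.5
position: [0.4974, 0.0234, 0.2001]
tcp_rot: [[0.98, 0.0, 0.2], [-0.2, -0.001, 0.98], [0.0, -1.0, -0.001]]
force: [1.3, -0.3, -0.8]
opening: 0.163
```

```bash
python3 - <<'E'
from h import *
p=np.load('fix.npy'); c=cam('wrist'); s=bot.read_state(); R=np.array(s['tcp_rot']);P=np.array(s['position'])
print(inf(p,P),P,R.round(4).tolist(),s['opening'],s['time_s'],s['force'])
for t in ['gap','keeper','fixed_handle']:
    r=spot('wrist',t); print(t,r,[inf(p,atz(c,x[1],.08)) for x in r])
# earlier picture f0: gap pixel with pose
P0=np.array([0.59582374,0.01955739,0.18292379]);R0=np.array([[.979242767,.00151135987,.20268527],[-.202684775,-.000475226,.979243921],[.00157631,-.999998745,-.000159]])
he=np.array(eyes.capture('wrist')['hand_eye']); T=np.eye(4);T[:3,:3]=R0;T[:3,3]=P0;T=T@he
c0=dict(K=c['K'],R=T[:3,:3].T,t=-T[:3,:3].T@T[:3,3])
for px,z in [((316.5,91.5),.085),((304.5,91.5),.085),((310.5,91.5),.085),((314.5,91.5),.0875)]: print(px,inf(p,atz(c0,px,z)),atz(c0,px,z))
print('proj tcp',proj(c,P-[0,0,.0]),proj(c,P+[0,0,0]-R[:,1]*-.002))
im=c['im']; x,y=proj(c,P).astype(int); print(x,y)
cv2.imwrite('pics/i.png',cv2.resize(im[max(0,y-140):y+60,x-130:x+130],None,fx=3,fy=3,interpolation=cv2.INTER_CUBIC)); print(x-130,max(0,y-140))
E
```

```text
[ 95.9  13.  200.2] [0.49735643 0.02287909 0.20016016] [[0.9794, 0.0003, 0.2018], [-0.2018, -0.0011, 0.9794], [0.0005, -1.0, -0.0011]] 0.1589737492930769 13.55 [-0.30700028 -0.03265513 -0.4109657 ]
gap [(0.58, array([333.3, 202.2]))] [array([95.8, -3. , 80. ])]
keeper [(0.8, array([313.4, 225.7]))] [array([71.6, 16.2, 80. ])]
fixed_handle [] []
(316.5, 91.5) [96.1 -3.2 85. ] [0.50048636 0.03878033 0.085     ]
(304.5, 91.5) [96.1  6.3 85. ] [0.49856479 0.02950162 0.085     ]
(310.5, 91.5) [96.1  1.5 85. ] [0.49952557 0.03414098 0.085     ]
(314.5, 91.5) [95.9 -1.6 87.5] [0.50038306 0.03720486 0.0875    ]
proj tcp [316.63105877 262.93261666] [316.62811324 261.1957908 ]
316 262
186 122
```

View pics/i.png

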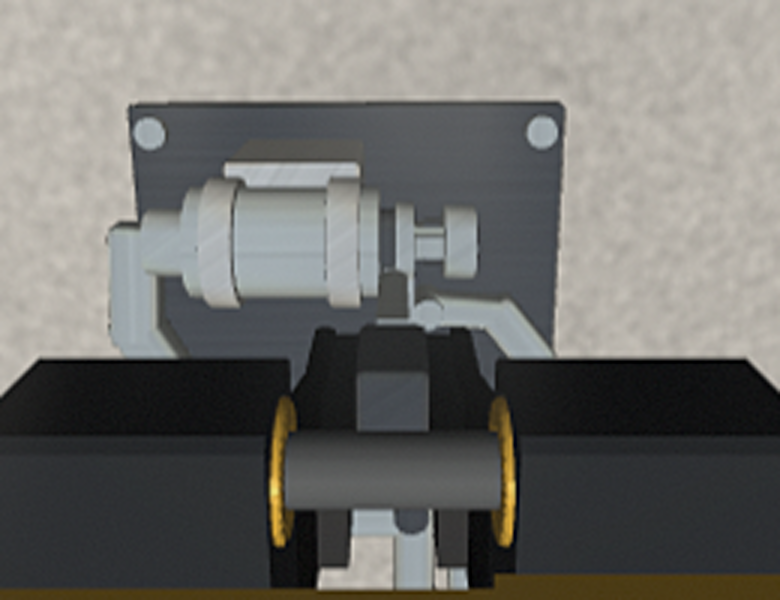

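The keeper is held upright between the fingers and the gap is at columns 324 to 334, row 203. I'll compute the offset.

```bash
python3 - <<'E'
from h import *
p=np.load('fix.npy'); c=cam('wrist'); s=bot.read_state(); R=np.array(s['tcp_rot']);P=np.array(s['position'])
print(P,inf(p,P))
print('block far top edge row',proj(c,P-R[:,0]*.011),'meas 246; dpx/mm',proj(c,P-R[:,0]*.012)-proj(c,P-R[:,0]*.011))
for z in (.080,.085,.0875,.09):
    g=atz(c,(329,203.3),z); print(z,g,'tool delta mm',(R.T@(g-P)*1000).round(2), inf(p,g))
print('yaw err',np.degrees(np.arctan2(R[1,2],R[0,2]))-np.degrees(p[2])+90)
# plate far edge line fit for yaw
im=cv2.cvtColor(c['im'],cv2.COLOR_BGR2GRAY).astype(float); gy=cv2.Sobel(cv2.GaussianBlur(im,(3,3),0),cv2.CV_64F,0,1)
xs=np.arange(240,365); ys=np.array([150+np.argmin(gy[150:166,x]) for x in xs]); k=np.polyfit(xs,ys,1); print('edge',k,np.std(ys-np.polyval(k,xs)))
a,b=[atz(c,(x,np.polyval(k,x)),.012) for x in (240,365)]; d=b-a; print('edge dir deg (tool z angle):',np.degrees(np.arctan2(d[1],d[0])),np.degrees(np.arctan2(R[1,2],R[0,2])))
E
```

```text
[0.49676317 0.02318027 0.20047859] [ 96.6  12.8 200.5]
block far top edge row [317.89173763 244.25260132] meas 246; dpx/mm [ 0.00233853 -1.69381878]
0.08 [0.50062818 0.03394018 0.08      ] tool delta mm [  1.58 120.48  11.35] [95.   1.5 80. ]
0.085 [0.49912702 0.03401642 0.085     ] tool delta mm [9.0000e-02 1.1548e+02 1.1120e+01] [96.5  1.7 85. ]
0.0875 [0.49837644 0.03405455 0.0875    ] tool delta mm [ -0.65 112.98  11.  ] [97.2  1.9 87.5]
0.09 [0.49762586 0.03409267 0.09      ] tool delta mm [ -1.39 110.48  10.89] [97.9  2.  90. ]
yaw err -0.03973668683364906
edge [-1.03041475e-02  1.58799853e+02] 0.2764336405065164
edge dir deg (tool z angle): 78.81210048788242 78.23738571404617
```

{"api": "arm_command", "payload": {"translation": [[0.004, 0, 0.08], [0.004, 0.2, 0.138], [0.004, 0.53, 0.138], [0.004, 0.53, 0.138], [0.004, 0.53, 0.138]], "rotation": [[0, 0, 0], [0, 0, 0], [0, 0, 0], [0, 0, 0], [0, 0, 0]], "grip": [0.9, 0.9, 0.9, 0.9, 0.9]}}

```text
time_s: 14.3
position: [0.499, 0.0354, 0.1581]
tcp_rot: [[0.979, -0.001, 0.202], [-0.202, 0.0, 0.979], [-0.001, -1.0, -0.0]]
force: [0.4, 0.1, -0.1]
opening: 0.157
```

```bash
python3 - <<'E'
from h import *
p=np.load('fix.npy'); c=cam('wrist'); s=bot.read_state(); R=np.array(s['tcp_rot']);P=np.array(s['position'])
print(inf(p,P),P,R.round(4).tolist(),s['time_s'],s['force'])
a=P-[0,0,.060]
for n,q in [('feet c',a),('foot+x',a-R[:,0]*.011),('gapc',fw(p,(95,1.5,80)))]: print(n,proj(c,q))
im=c['im']; x,y=proj(c,a).astype(int); x0,y0=x-75,y-80; print(x0,y0)
A=cv2.resize(im[y0:y0+120,x0:x0+150],None,fx=4,fy=4,interpolation=cv2.INTER_CUBIC)
d=cam('side'); u=proj(d,a).astype(int); print(u)
B=cv2.resize(d['im'][u[1]-30:u[1]+30,u[0]-25:u[0]+25],(200,240),interpolation=cv2.INTER_CUBIC)
o=np.zeros((480,800,3),np.uint8); o[:480,:600]=A; o[:240,600:]=B
e=cam('scene'); u=proj(e,a).astype(int); print(u)
o[240:,600:]=cv2.resize(e['im'][u[1]-30:u[1]+30,u[0]-25:u[0]+25],(200,240),interpolation=cv2.INTER_CUBIC)
cv2.imwrite('pics/j.png',o)
E
```

```text
[ 96.3   0.5 158.7] [0.49954959 0.03524929 0.15872433] [[0.9794, 0.0007, 0.2021], [-0.2021, -0.0001, 0.9794], [0.0007, -1.0, 0.0]] 14.35 [ 0.79014815 -0.10172757 -0.42621952]
feet c [317.1651442  225.28748086]
foot+x [317.17520965 211.4564487 ]
gapc [315.82720556 218.59032064]
242 145
[287 204]
[342 166]
```

View pics/j.png

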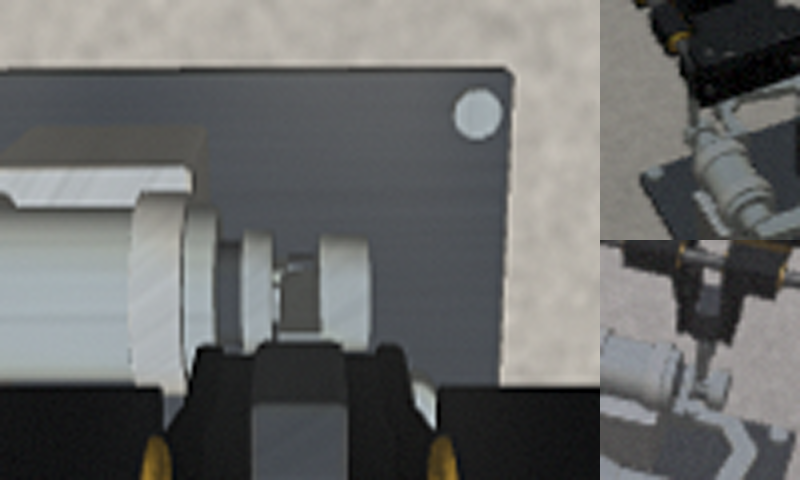

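The leg sits about 1 mm toward the head from the gap's middle (leg column 300 against gap centre 295 in the crop). I'm correcting by 1 mm and going down carefully.

{"api": "arm_command", "payload": {"translation": [[0, 0, -0.013], [0, 0, -0.013], [0, 0.04, -0.013], [0, 0.08, -0.013], [0, 0.08, -0.013]], "rotation": [[0, 0, 0], [0, 0, 0], [0, 0, 0], [0, 0, 0], [0, 0, 0]], "grip": [0.9, 0.9, 0.9, 0.9, 0.9]}}

```text
time_s: 14.95
position: [0.4985, 0.0343, 0.1513]
tcp_rot: [[0.979, -0.001, 0.202], [-0.202, 0.0, 0.979], [-0.001, -1.0, -0.0]]
force: [-0.9, 0.6, -0.1]
opening: 0.159
```

```bash
python3 - <<'E'
from h import *
p=np.load('fix.npy'); s=bot.read_state(); print(inf(p,s['position']),s['force'],s['moment'])
E
```

```text
[ 97.1   1.6 151.3] [-0.90454734  0.60673662 -0.14210503] [-0.00659826  0.02378944 -0.02580999]
```

{"api": "arm_command", "payload": {"translation": [[0.01, 0, 0], [0.01, 0.03, 0], [0.01, 0.06, 0], [0.01, 0.06, 0]], "rotation": [[0, 0, 0], [0, 0, 0], [0, 0, 0], [0, 0, 0]], "grip": [0.9, 0.9, 0.9, 0.9]}}

```text
time_s: 15.35
position: [0.4994, 0.0341, 0.1466]
tcp_rot: [[0.979, -0.001, 0.202], [-0.202, 0.0, 0.979], [-0.001, -1.0, -0.0]]
force: [-1.4, -1.1, -0.6]
opening: 0.159
```

```bash
python3 - <<'E'
from h import *
p=np.load('fix.npy'); s=bot.read_state(); print(inf(p,s['position']),s['force'],s['moment'])
E
```

```text
[ 96.2   1.6 146.6] [-1.35949889 -1.06894461 -0.57022087] [-0.00290223 -0.0098183  -0.03323909]
```

Feet are at about 86.6 mm, below the head, cup and neck tops, and nothing has touched. Continuing down.

{"api": "arm_command", "payload": {"translation": [[0, 0.025, 0], [0, 0.05, 0], [0, 0.05, 0]], "rotation": [[0, 0, 0], [0, 0, 0], [0, 0, 0]], "grip": [0.9, 0.9, 0.9]}}

```text
time_s: 15.65
position: [0.4995, 0.0341, 0.1427]
tcp_rot: [[0.979, -0.001, 0.202], [-0.202, 0.0, 0.979], [-0.001, -1.0, -0.0]]
force: [0.2, 1.0, -0.7]
opening: 0.161
```

{"api": "arm_command", "payload": {"translation": [[0, 0.025, 0], [0, 0.05, 0], [0, 0.05, 0]], "rotation": [[0, 0, 0], [0, 0, 0], [0, 0, 0]], "grip": [0.9, 0.9, 0.9]}}

```text
time_s: 15.95
position: [0.4992, 0.0342, 0.1386]
tcp_rot: [[0.979, -0.001, 0.202], [-0.202, 0.0, 0.979], [-0.001, -1.0, -0.0]]
force: [-0.1, -0.2, -0.4]
opening: 0.156
```

{"api": "arm_command", "payload": {"translation": [[0, 0.02, 0], [0, 0.04, 0], [0, 0.04, 0]], "rotation": [[0, 0, 0], [0, 0, 0], [0, 0, 0]], "grip": [0.9, 0.9, 0.9]}}

```text
time_s: 16.25
position: [0.4989, 0.0342, 0.1354]
tcp_rot: [[0.979, -0.002, 0.202], [-0.202, 0.0, 0.979], [-0.002, -1.0, -0.0]]
force: [-1.3, 0.0, -1.7]
opening: 0.156
```

{"api": "arm_command", "payload": {"translation": [[0, 0.0125, 0], [0, 0.025, 0], [0, 0.025, 0]], "rotation": [[0, 0, 0], [0, 0, 0], [0, 0, 0]], "grip": [0.9, 0.9, 0.9]}}

```text
time_s: 16.55
position: [0.499, 0.0342, 0.1339]
tcp_rot: [[0.979, -0.001, 0.202], [-0.202, 0.0, 0.979], [-0.002, -1.0, -0.0]]
force: [-3.4, 0.9, 4.5]
opening: 0.156
```

{"api": "arm_command", "payload": {"translation": [[0, 0.0125, 0], [0, 0.025, 0], [0, 0.025, 0]], "rotation": [[0, 0, 0], [0, 0, 0], [0, 0, 0]], "grip": [0.9, 0.9, 0.9]}}

```text
time_s: 16.85
position: [0.4991, 0.0342, 0.1321]
tcp_rot: [[0.979, -0.001, 0.202], [-0.202, 0.0, 0.979], [-0.001, -1.0, -0.0]]
force: [-3.2, 0.1, 5.6]
opening: 0.161
```

{"api": "arm_command", "payload": {"translation": [[0, 0.0125, 0], [0, 0.025, 0], [0, 0.025, 0]], "rotation": [[0, 0, 0], [0, 0, 0], [0, 0, 0]], "grip": [0.9, 0.9, 0.9]}}

```text
time_s: 17.15
position: [0.4994, 0.0342, 0.1302]
tcp_rot: [[0.979, -0.0, 0.202], [-0.202, 0.0, 0.979], [-0.0, -1.0, 0.0]]
force: [-3.1, -0.1, 4.2]
opening: 0.161
```

{"api": "arm_command", "payload": {"translation": [[-0.005, 0.006, 0], [-0.005, 0.0125, 0], [-0.005, 0.0125, 0]], "rotation": [[0, 0, 0], [0, 0, 0], [0, 0, 0]], "grip": [0.9, 0.9, 0.9]}}

```text
time_s: 17.45
position: [0.4994, 0.0342, 0.1294]
tcp_rot: [[0.979, 0.001, 0.202], [-0.202, -0.0, 0.979], [0.001, -1.0, 0.0]]
force: [-2.7, -0.3, 6.3]
opening: 0.163
```

{"api": "arm_command", "payload": {"translation": [[0, 0.006, 0], [0, 0.0125, 0], [0, 0.0125, 0]], "rotation": [[0, 0, 0], [0, 0, 0], [0, 0, 0]], "grip": [0.9, 0.9, 0.9]}}

```text
time_s: 17.75
position: [0.4994, 0.0342, 0.1283]
tcp_rot: [[0.979, 0.001, 0.202], [-0.202, -0.0, 0.979], [0.001, -1.0, -0.0]]
force: [-3.3, -0.5, 5.5]
opening: 0.161
```

{"api": "arm_command", "payload": {"translation": [[0, 0.005, 0], [0, 0.01, 0], [0, 0.01, 0]], "rotation": [[0, 0, 0], [0, 0, 0], [0, 0, 0]], "grip": [0.9, 0.9, 0.9]}}

```text
time_s: 18.05
position: [0.4995, 0.0341, 0.128]
tcp_rot: [[0.979, 0.001, 0.202], [-0.202, -0.0, 0.979], [0.001, -1.0, -0.0]]
force: [-3.7, 0.4, 11.2]
opening: 0.157
```

{"api": "arm_command", "payload": {"translation": [[0, 0.005, 0], [0, 0.01, 0], [0, 0.01, 0]], "rotation": [[0, 0, 0], [0, 0, 0], [0, 0, 0]], "grip": [0.9, 0.9, 0.9]}}

```text
time_s: 18.35
position: [0.4995, 0.0341, 0.128]
tcp_rot: [[0.979, 0.001, 0.202], [-0.202, -0.0, 0.979], [0.001, -1.0, -0.0]]
force: [-5.4, 1.0, 17.2]
opening: 0.161
```

{"api": "arm_command", "payload": {"translation": [[0, 0.005, 0], [0, 0.008, 0], [0, 0.008, 0]], "rotation": [[0, 0, 0], [0, 0, 0], [0, 0, 0]], "grip": [0.9, 0.9, 0.9]}}

```text
time_s: 18.65
position: [0.4995, 0.0341, 0.1279]
tcp_rot: [[0.979, 0.002, 0.202], [-0.202, -0.0, 0.979], [0.002, -1.0, -0.0]]
force: [-6.2, 1.4, 21.0]
opening: 0.16
```

```bash
python3 - <<'E'
from h import *
p=np.load('fix.npy'); s=bot.read_state(); print(inf(p,s['position']),s['force'],s['moment'])
c=cam('wrist'); cv2.imwrite('pics/k0.png',c['im']); print(spot('wrist','keeper'))
E
```

```text
[ 96.1   1.5 127.9] [-6.16408312  1.37374174 20.97763489] [0.17597273 1.22126019 0.00236227]
[(0.95, array([315.9, 226.5]))]
```

The keeper stopped hard at TCP 0.128 m, the expected seated height, with the push at 21 N. I'm relaxing the push, opening and rising.

{"api": "arm_command", "payload": {"translation": [[0, -0.02, 0], [0, -0.028, 0], [0, -0.028, 0], [0, -0.028, 0], [0, -0.028, 0]], "rotation": [[0, 0, 0], [0, 0, 0], [0, 0, 0], [0, 0, 0], [0, 0, 0]], "grip": [0.9, 0.9, 0.6, 0.4, 0.4]}}

```text
time_s: 19.25
position: [0.5001, 0.034, 0.1275]
tcp_rot: [[0.979, 0.001, 0.202], [-0.202, -0.0, 0.979], [0.001, -1.0, 0.0]]
force: [0.3, 0.3, -0.6]
opening: 0.273
```

{"api": "arm_command", "payload": {"translation": [[0, -0.2, 0], [0, -0.7, 0], [0, -1, 0], [0, -1, 0]], "rotation": [[0, 0, 0], [0, 0, 0], [0, 0, 0], [0, 0, 0]], "grip": [0.4, 0.4, 0.4, 0.4]}}

```text
time_s: 19.65
position: [0.5021, 0.0338, 0.2107]
tcp_rot: [[0.979, 0.008, 0.202], [-0.202, -0.001, 0.979], [0.008, -1.0, 0.0]]
force: [1.2, 0.4, -0.5]
opening: 0.301
```

```bash
python3 - <<'E'
from h import *
p=np.load('fix.npy'); s=bot.read_state(); R=np.array(s['tcp_rot']);print(inf(p,s['position']),s['position'],s['force'],s['time_s'])
c=cam('wrist'); cv2.imwrite('pics/l0.png',c['im']); 
for t,z in [('keeper',.068),('release_tip',.08),('moving_handle',.08),('fixed_handle',.08),('gap',.08)]:
  r=spot('wrist',t); print(t,r,[inf(p,atz(c,x[1],z)) for x in r])
q=s['position']
x,y=proj(c,fw(p,(95,1,95))).astype(int)
A=cv2.resize(c['im'][max(0,y-70):max(0,y-70)+140,x-80:x+80],(560,490),interpolation=cv2.INTER_CUBIC)
o=np.zeros((490,800,3),np.uint8); o[:,:560]=A
for k,n in enumerate(['side','scene']):
  e=cam(n); u=proj(e,fw(p,(95,1,95))).astype(int)
  o[k*245:k*245+240,560:800]=cv2.resize(e['im'][u[1]-24:u[1]+24,u[0]-24:u[0]+24],(240,240),interpolation=cv2.INTER_CUBIC)
cv2.imwrite('pics/l.png',o); print(x-80,max(0,y-70))
E
```

```text
[ 93.5   1.4 210.7] [0.5020761  0.0337682  0.21074648] [ 1.2418691   0.41273596 -0.5232779 ] 19.65
keeper [(0.96, array([314.3, 192.9]))] [array([95.5,  4.1, 68. ])]
release_tip [] []
moving_handle [] []
fixed_handle [] []
gap [] []
237 130
```

View pics/l.png

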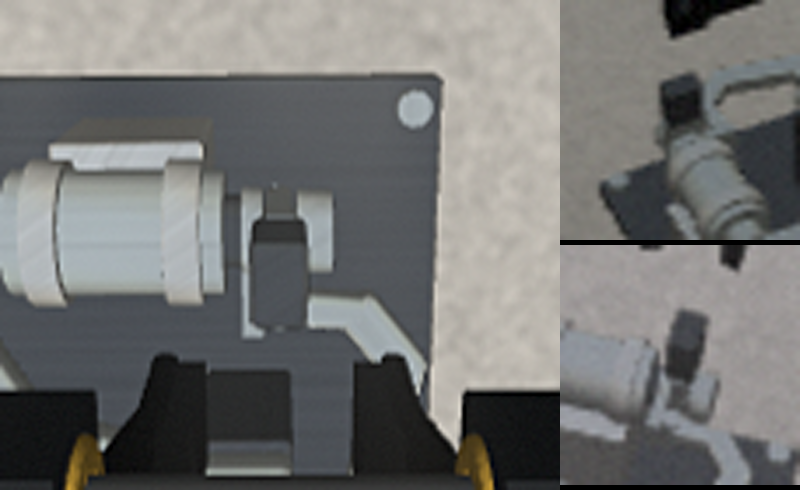

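The keeper stands upright astride the neck between cup and head, with its block at about (277,270) in the crop. Next is the release lever.

{"api": "arm_command", "payload": {"translation": [[0.5, 0, 0], [1, 0, -0.1], [1, 0, -0.1]], "rotation": [[0, 0, 0], [0, 0, 0], [0, 0, 0]], "grip": [0.7, 1, 1]}}

```text
time_s: 20.35
position: [0.5816, 0.0078, 0.2076]
tcp_rot: [[0.979, 0.007, 0.204], [-0.204, -0.002, 0.979], [0.007, -1.0, -0.0]]
force: [0.1, -0.1, -0.6]
opening: 0.103
```

{"api": "arm_command", "payload": {"translation": [[0.5, 0, -0.1], [1, 0, -0.1], [1, 0, -0.1], [1, 0, -0.1]], "rotation": [[0, 0, 0], [0, 0, 0], [0, 0, 0], [0, 0, 0]], "grip": [1, 1, 1, 1]}}

```text
time_s: 20.75
position: [0.6521, -0.0138, 0.2064]
tcp_rot: [[0.979, -0.003, 0.203], [-0.203, 0.001, 0.979], [-0.003, -1.0, 0.0]]
force: [-0.6, 0.1, -0.6]
opening: 0.006
```

```bash
python3 - <<'E'
from h import *
p=np.load('fix.npy'); s=bot.read_state(); print(inf(p,s['position']),s['position'],s['opening'],s['time_s'])
c=cam('wrist'); cv2.imwrite('pics/m0.png',c['im']); 
for t,z in [('release_tip',.08),('moving_handle',.08),('fixed_handle',.08)]:
  r=spot('wrist',t); print(t,r,[inf(p,atz(c,x[1],z)) for x in r]); 
print(rec('wrist','release_tip'))
cs=cam('side');r1=spot('side','release_tip');ce=cam('scene');r2=spot('scene','release_tip');print(r1,r2)
for n,q in [(cs,r1),(ce,r2)]:
  for x in q: print(inf(p,atz(n,x[1],.08)))
E
```

```text
[-63.1  17.5 206.4] [ 0.65213342 -0.0138467   0.20640159] 0.005725071871181723 20.75
release_tip [] []
moving_handle [(0.63, array([361.1, 219.1]))] [array([-82.4, -26.8,  80. ])]
fixed_handle [(0.56, array([322.4, 217.1])), (0.56, array([550.1, 204.8]))] [array([-80.3,  12.1,  80. ]), array([ -67.3, -212.9,   80. ])]
[(0.67, array([338., 192., 347., 242.]))]
[(0.44, array([362.7, 182. ]))] [(0.53, array([318. , 267.3]))]
[-152.5   -1.2   80. ]
[-152.8  -15.7   80. ]
```

{"api": "arm_command", "payload": {"translation": [[0.5, 0, -0.05], [1, 0, -0.05], [1, 0.3, -0.05], [1, 0.6, -0.05], [1, 0.6, -0.05]], "rotation": [[0, 0, 0], [0, 0, 0], [0, 0, 0], [0, 0, 0], [0, 0, 0]], "grip": [1, 1, 1, 1, 1]}}

```text
time_s: 21.7
position: [0.7275, -0.0335, 0.1554]
tcp_rot: [[0.979, -0.009, 0.202], [-0.202, 0.002, 0.979], [-0.009, -1.0, -0.0]]
force: [-0.8, -0.5, -0.3]
opening: 0.004
```

{"api": "arm_command", "payload": {"translation": [[0.05, 0.3, 0], [0.05, 0.6, 0], [0.05, 0.84, 0], [0.05, 0.84, 0], [0.05, 0.84, 0]], "rotation": [[0, 0, 0], [0, 0, 0], [0, 0, 0], [0, 0, 0], [0, 0, 0]], "grip": [1, 1, 1, 1, 1]}}

```text
time_s: 22.2
position: [0.7346, -0.0348, 0.0936]
tcp_rot: [[0.979, 0.001, 0.202], [-0.202, -0.0, 0.979], [0.001, -1.0, -0.0]]
force: [-0.1, 0.4, 0.0]
opening: 0.002
```

```bash
python3 - <<'E'
from h import *
p=np.load('fix.npy'); s=bot.read_state(); print(inf(p,s['position']),s['position'],s['force'],s['time_s'])
c=cam('wrist'); cv2.imwrite('pics/n0.png',c['im']); print(proj(c,fw(p,(-146,-8,80))),proj(c,s['position']))
for t in ['release_tip','moving_handle','fixed_handle']:
  r=spot('wrist',t); print(t,r,[inf(p,atz(c,x[1],.08)) for x in r],rec('wrist',t))
E
```

```text
[-148.1   21.2   93.6] [ 0.73461847 -0.03476511  0.09362148] [-0.1277983   0.44872425  0.03125855] 22.2
[366.268598   248.50078409] [317.46705915 262.71004346]
release_tip [(0.71, array([365.3, 248.4]))] [array([-145.9,   -7.4,   80. ])] [(0.65, array([182.,   1., 430., 240.])), (0.63, array([357.,  85., 379., 243.]))]
moving_handle [(0.97, array([403.8, 135.8]))] [array([-80.2, -24.7,  80. ])] [(0.55, array([354.,   4., 411., 212.]))]
fixed_handle [(0.92, array([336.7, 135.1]))] [array([-79.9,  11.1,  80. ])] [(0.58, array([180.,   3., 432., 241.])), (0.57, array([626., 235., 639., 256.]))]
```

The lever tail is confirmed at fixture (-146, -7). I'm pushing it outward in small steps.

{"api": "arm_command", "payload": {"translation": [[0, 0, 0.04], [0, 0, 0.08], [0, 0, 0.12], [0, 0, 0.12]], "rotation": [[0, 0, 0], [0, 0, 0], [0, 0, 0], [0, 0, 0]], "grip": [1, 1, 1, 1]}}

```text
time_s: 22.95
position: [0.7362, -0.0246, 0.0925]
tcp_rot: [[0.979, -0.0, 0.201], [-0.201, 0.0, 0.979], [-0.0, -1.0, 0.0]]
force: [-0.5, 0.0, 0.2]
opening: 0.007
```

{"api": "arm_command", "payload": {"translation": [[0, 0, 0.03], [0, 0, 0.06], [0, 0, 0.06]], "rotation": [[0, 0, 0], [0, 0, 0], [0, 0, 0]], "grip": [1, 1, 1]}}

```text
time_s: 23.25
position: [0.7372, -0.0202, 0.0925]
tcp_rot: [[0.979, -0.0, 0.202], [-0.202, 0.0, 0.979], [-0.0, -1.0, 0.0]]
force: [-0.0, -0.4, 0.8]
opening: 0.001
```

{"api": "arm_command", "payload": {"translation": [[0, 0, 0.03], [0, 0, 0.06], [0, 0, 0.06]], "rotation": [[0, 0, 0], [0, 0, 0], [0, 0, 0]], "grip": [1, 1, 1]}}

```text
time_s: 23.55
position: [0.7384, -0.016, 0.0926]
tcp_rot: [[0.979, 0.001, 0.202], [-0.202, -0.001, 0.979], [0.001, -1.0, -0.0]]
force: [0.6, -1.7, -0.3]
opening: 0.009
```

```bash
python3 - <<'E'
from h import *
p=np.load('fix.npy'); s=bot.read_state(); print(inf(p,s['position']),s['force'],s['time_s'])
c=cam('wrist')
for t in ['release_tip','moving_handle','fixed_handle']:
  r=spot('wrist',t); print(t,[(x[0],inf(p,atz(c,x[1],.08))) for x in r])
E
```

```text
[-147.9    2.1   92.6] [ 0.60332167 -1.68098724 -0.30179312] 23.55
release_tip [(0.7, array([-78.3,  12.3,  80. ])), (0.65, array([-146.8,  -10.7,   80. ]))]
moving_handle [(0.68, array([-80.8, -24.8,  80. ]))]
fixed_handle [(0.73, array([-78.9,  12.6,  80. ]))]
```

{"api": "arm_command", "payload": {"translation": [[0, 0, 0.02], [0, 0, 0.04], [0, 0, 0.06], [0, 0, 0.06]], "rotation": [[0, 0, 0], [0, 0, 0], [0, 0, 0], [0, 0, 0]], "grip": [1, 1, 1, 1]}}

```text
time_s: 24.15
position: [0.7393, -0.0112, 0.0926]
tcp_rot: [[0.979, 0.001, 0.202], [-0.202, -0.0, 0.979], [0.001, -1.0, -0.0]]
force: [1.4, -1.9, 0.6]
opening: 0.006
```

{"api": "arm_command", "payload": {"translation": [[0, 0, 0.02], [0, 0, 0.04], [0, 0, 0.06], [0, 0, 0.06]], "rotation": [[0, 0, 0], [0, 0, 0], [0, 0, 0], [0, 0, 0]], "grip": [1, 1, 1, 1]}}

```text
time_s: 24.55
position: [0.7401, -0.006, 0.0926]
tcp_rot: [[0.979, 0.0, 0.202], [-0.202, 0.0, 0.979], [0.0, -1.0, 0.0]]
force: [1.2, -1.2, -0.2]
opening: 0.007
```

```bash
python3 - <<'E'
from h import *
p=np.load('fix.npy'); s=bot.read_state(); print(inf(p,s['position']),s['force'],s['time_s'])
c=cam('wrist')
for t in ['release_tip','moving_handle','fixed_handle']:
  r=spot('wrist',t); print(t,[(x[0],inf(p,atz(c,x[1],.08))) for x in r])
E
```

```text
[-147.7   -8.    92.6] [ 1.16623486 -1.20201059 -0.16716408] 24.55
release_tip [(0.59, array([-146.8,  -21.2,   80. ]))]
moving_handle [(0.71, array([-78.7, -27.1,  80. ]))]
fixed_handle [(0.76, array([-79.4,  11.9,  80. ]))]
```

Tail has moved about 13 mm and the handle still shows locked. I'll push a little further.

{"api": "arm_command", "payload": {"translation": [[0, 0, 0.02], [0, 0, 0.04], [0, 0, 0.05], [0, 0, 0.05]], "rotation": [[0, 0, 0], [0, 0, 0], [0, 0, 0], [0, 0, 0]], "grip": [1, 1, 1, 1]}}

```text
time_s: 25.15
position: [0.7407, -0.0023, 0.0925]
tcp_rot: [[0.979, -0.0, 0.202], [-0.202, 0.0, 0.979], [-0.0, -1.0, 0.0]]
force: [0.4, -0.4, -0.5]
opening: 0.006
```

```bash
python3 - <<'E'
from h import *
p=np.load('fix.npy'); s=bot.read_state(); print(inf(p,s['position']),s['force'],s['time_s'])
c=cam('wrist')
for t in ['release_tip','moving_handle','fixed_handle']:
  r=spot('wrist',t); print(t,[(x[0],inf(p,atz(c,x[1],.08))) for x in r])
E
```

```text
[-147.5  -11.8   92.5] [ 0.42174502 -0.40522511 -0.53476354] 25.15
release_tip []
moving_handle [(0.95, array([-77.9, -28.9,  80. ]))]
fixed_handle [(0.64, array([-78.8,   9.8,  80. ])), (0.38, array([-79.5, -29.8,  80. ]))]
```

{"api": "arm_command", "payload": {"translation": [[0, 0, 0], [0, 0, 0], [0, 0, 0]], "rotation": [[0, 0, 0], [0, 0, 0], [0, 0, 0]], "grip": [1, 1, 1]}}

```text
time_s: 25.65
position: [0.7407, -0.0026, 0.0925]
tcp_rot: [[0.979, -0.0, 0.202], [-0.202, 0.0, 0.979], [-0.0, -1.0, 0.0]]
force: [1.1, -0.5, 0.7]
opening: 0.006
```

```bash
python3 - <<'E'
from h import *
p=np.load('fix.npy'); s=bot.read_state(); print(inf(p,s['position']),s['force'],s['time_s'])
c=cam('wrist'); cv2.imwrite('pics/q0.png',c['im'])
for t in ['release_tip','moving_handle','fixed_handle']:
  r=spot('wrist',t); print(t,[(x[0],inf(p,atz(c,x[1],.08))) for x in r])
E
```

```text
[-147.5  -11.4   92.5] [ 1.06078165 -0.53247526  0.67518558] 25.65
release_tip [(0.67, array([-145.4,  -25.3,   80. ]))]
moving_handle [(0.74, array([-79.3, -27.4,  80. ]))]
fixed_handle [(0.78, array([-80.1,  10.9,  80. ])), (0.34, array([-80.2, -28.5,  80. ]))]
```

{"api": "arm_command", "payload": {"translation": [[0, 0, 0.02], [0, 0, 0.04], [0, 0, 0.06], [0, 0, 0.06]], "rotation": [[0, 0, 0], [0, 0, 0], [0, 0, 0], [0, 0, 0]], "grip": [1, 1, 1, 1]}}

```text
time_s: 26.25
position: [0.7418, 0.0028, 0.0924]
tcp_rot: [[0.979, -0.0, 0.202], [-0.202, 0.001, 0.979], [-0.0, -1.0, 0.001]]
force: [0.2, 1.4, 0.3]
opening: 0.007
```

```bash
python3 - <<'E'
from h import *
p=np.load('fix.npy'); s=bot.read_state(); print(inf(p,s['position']),s['force'],s['time_s'])
c=cam('wrist'); cv2.imwrite('pics/r0.png',c['im'])
for t in ['release_tip','moving_handle','fixed_handle']:
  r=spot('wrist',t); print(t,[(x[0],inf(p,atz(c,x[1],.08))) for x in r])
E
```

```text
[-147.5  -17.    92.4] [0.2030718  1.38282219 0.27085203] 26.25
release_tip [(0.74, array([-140.8,  -54.3,   80. ]))]
moving_handle [(0.59, array([-72.2, -48.1,  80. ]))]
fixed_handle [(0.87, array([-79.7,  12.3,  80. ]))]
```

The clamp has sprung open, with the tail at y = -54. I'm backing off and checking the keeper.

{"api": "arm_command", "payload": {"translation": [[0, -0.5, -0.02], [0, -1, -0.02], [0, -1, -0.02]], "rotation": [[0, 0, 0], [0, 0, 0], [0, 0, 0]], "grip": [1, 1, 1]}}

```text
time_s: 26.75
position: [0.7459, -0.0001, 0.1801]
tcp_rot: [[0.979, 0.014, 0.202], [-0.202, -0.002, 0.979], [0.014, -1.0, 0.001]]
force: [0.9, 0.3, 0.9]
opening: 0.005
```

{"api": "arm_command", "payload": {"translation": [[-0.5, -0.5, 0], [-1, -0.5, 0], [-1, -0.5, 0]], "rotation": [[0, 0, 0], [0, 0, 0], [0, 0, 0]], "grip": [1, 1, 1]}}

```text
time_s: 27.05
position: [0.655, 0.0189, 0.2114]
tcp_rot: [[0.979, -0.012, 0.201], [-0.201, 0.002, 0.98], [-0.012, -1.0, -0.0]]
force: [0.1, -0.2, -0.3]
opening: 0.003
```

{"api": "arm_command", "payload": {"translation": [[-0.5, 0, 0], [-1, 0, 0], [-1, 0, 0], [-1, 0, 0]], "rotation": [[0, 0, 0], [0, 0, 0], [0, 0, 0], [0, 0, 0]], "grip": [1, 1, 1, 1]}}

```text
time_s: 27.45
position: [0.5844, 0.0331, 0.2126]
tcp_rot: [[0.979, 0.0, 0.202], [-0.202, -0.0, 0.979], [0.0, -1.0, 0.0]]
force: [0.4, 0.2, -0.5]
opening: 0.003
```

```bash
python3 - <<'E'
from h import *
p=np.load('fix.npy'); s=bot.read_state(); print(inf(p,s['position']),s['force'],s['time_s'])
c=cam('wrist'); cv2.imwrite('pics/s0.png',c['im'])
for t,z in [('keeper',.068),('release_tip',.08),('moving_handle',.08),('fixed_handle',.08)]:
  r=spot('wrist',t); print(t,[(x[0],inf(p,atz(c,x[1],z))) for x in r])
r=rec('wrist','keeper');print(r)
# expected block outline when seated: x 84..106, z 102..128, y centre .5/1.5
for yc in (1.5,):
  pts=np.array([proj(c,fw(p,(95+a,yc+b,z))) for a in(-11,11) for b in(-7,7) for z in(102,128)]); print('expected block bbox',pts.min(0),pts.max(0))
  print('top face',[proj(c,fw(p,(95+a,yc+b,128))).round(1) for a in(-11,11) for b in(-7,7)])
g=c['im'].astype(int).max(2); a=pts.min(0).astype(int)-8;b=pts.max(0).astype(int)+8
for y in range(a[1],b[1],2): print(y,' '.join('%3d'%v for v in g[y,a[0]:b[0]]))
print(a)
E
```

```text
[ 12.8 -14.6 212.6] [ 0.43744471  0.15696128 -0.51576929] 27.45
keeper [(0.97, array([94.2,  1.3, 68. ])), (0.23, array([-131. ,  222.8,   68. ]))]
release_tip []
moving_handle []
fixed_handle []
[(0.73, array([289.,  96., 307., 129.]))]
expected block bbox [286.42525984  95.75160825] [306.52538476 126.18176241]
top face [array([305.4, 126.2]), array([287.2, 126.2]), array([305.1,  95.8]), array([286.4,  95.8])]
87  88  88  89  86  89  87  86  88  87  89  89  88  90  89  89  90  91  90  91  92  92  93  94  94  95  97  95  97  97  98  98  99  98  99 100  99
89  86  86  87  87  88  87  88  87  87  87  88  88  89  88  88  91  91  91  90  92  91  94  93  93  93  96  95  97  96  97  98  98  99  98  98  98
91 111 112 111  90  84  86  89  87  88  88  89  88  89  89  88  89  90  91  91  92  92  92  93  95  94  94  96  95  96  97  97  98  99  98  98  99
93 151 154 150  68  79  83  88  89  88  88  88  90  90  90  92  92  91  91  92  92  93  92  94  95  95  95  95  97  98  99  98 100 100 100  98  99
95 165 169 151  67  77  82  90  87  88  87  89  88  80  76  80  80  80  81  82  81  82  83  85  
[... 2170 characters left out ...]
87 111 111  85  84  87  89  87  66  72  72  72  72  75  73  75  87  85  91  87  88  87  89  88  90
127 156 155 159 157  77  73  78  87  87  85  83  87 141 185 180 180 180 183 181  66  85  92  92  91  91  93  93  93  92  94  94  93  94  93  95  94
129 132 131 133 135 105  71  81  87  86  85  83  84 138 182 174 173 174 176 177  92  80  89  88  90  89  91  91  92  92  92  93  93  95  93  94  93
131  99  82  90  90  90  78  85  86  86  86  82  85 139 182 175 172 173 177 176  87  81  88  87  89  89  88  89  89  90  91  92  90  90  88  91  90
133 160  68  77  80  83  82  87  86  87  86  84  83 113 184 174 173 173 176 176  89  79  91  91  90  89  91  91  92  90  87 101 147 146 156 150 148
[278  87]
```

```bash
python3 - <<'E'
from h import *
s=bot.read_state(); print(s['force'],s['time_s']); print(bot.hand_in())
E
```

```text
[ 0.01862048 -0.35866535  0.23946342] 27.75
the job is handed in; nothing more can be done
None
```

The narrow keeper is fitted and trapped, and I handed the job in at about 27.8 s with the arm clear of everything. The hand-in gives no verdict.

- **Locking:** I squeezed the handles until they snapped over centre. They stayed locked after I let go, with the handle points measuring about 35 mm apart against 36 mm nominal.
- **Seating:** The keeper went down astride the rod and stopped hard at the expected seated height, with a final push of 21 N. Over the last few millimetres it took only about 5 N, less than the 8–18 N given. The stop height was right, so I took it as seated.
- **Release:** I hooked the lever's tail from its inner side. The clamp let go after about 18 to 23 mm of tail travel, more than the 7–15 mm described, and the force stayed under about 3 N. The handle then sprang open.
- **Last check:** After release, the wrist camera put the keeper at fixture (94, 1) mm and the block outline was upright within 1–2 px. It had shifted about 1 mm toward the head, as it should with the cup bearing on it. This was from pixel values and the detector only, because the picture limit stopped me viewing the final image. I did not measure the cup's travel directly.

I did not touch the wide keeper, the red look-alike or the other things.

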